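Present the notched glass slide label up over the light pad

ROBOT

A 7-joint arm with a two-finger parallel gripper is mounted at the origin on a cart in front of the work surface, level with it; the furniture and walls round the work are solid. World frame = base frame: x ahead of the robot, y to its left, z up, the work surface at z = 0. Lengths are in m, angles in rad, forces in N, time in s.
With the tool pointing down it reaches from about 0.425 to 0.825 m from the base axis. Payload 3.6 kg.
Tool frame: the origin (TCP) lies where the fingers leave the gripper's body, on its centre line; the fingertips stand 73 mm ahead of it and the grasp point (between the pads) lies 54 mm ahead of it; x points along the fingers, y is the direction in which the jaws open and shut, and the axes are right-handed (so a half turn about x gives the same grasp; the last joint's range is limited). The gripper opens to 85 mm and grips with 20 to 120 N. Pads are 22 mm wide; open, the fingers measure 114 mm over their backs; the gripper's body (76 mm by 85 mm) begins 54 mm behind the grasp point. The pads swing forward as they close: fully open they stand 13 mm farther back than shut.
Start: joints at [-1.321, 0.615, -0.013, 1.423, 0.008, 1.103, -0.04], TCP at [0.178, 0.625, 0.304] pointing down, gripper open.
Joint ranges: [-3.12, 3.12], [-0.3, 2.06], [-1.34, 1.32], [0.26, 2.42], [-1.36, 4.5], [0.01, 1.98], [-2.84, 2.84]. Speed limits (rad/s): [2.79, 2.79, 3.14, 3.14, 3.14, 3.14, 3.14].

INTERFACE

Orientations are given as a unit quaternion [x, y, z, w].
In Python, from station import arm, snapshot, camera_info, ticket gives the robot as it stands. Calls block until the motion is done:
- arm.movep(position, orientation): joint-space move of the TCP to a pose.
- arm.line_to(position, velocity=0.15, ori=None): straight line of the TCP; ori=None keeps the orientation; velocity is the mean speed in m/s.
- arm.move_j(angles): joint-space move.
- arm.move_gripper(opening, effort=None): opening from 0.0 (shut) to 1.0 (fully open); effort is the grip in N (None keeps the last); returns when the fingers have stopped.
- arm.pause(seconds).
- arm.ik(position, orientation): joint angles nearest the present ones, or None.
- snapshot(name): name is "scene" or "side" or "wrist"; returns the picture (480x640x3 uint8, blue, green, red); there is no depth.
- camera_info(name): a dict with "fx", "fy", "cx", "cy" (pixels), "R" (3x3) and "t" (3): a world point X has camera coordinates R X + t; the wrist camera has in their place "T_tool_cam" (4x4, takes a point from camera to tool coordinates, whose origin is the TCP and whose axes are the tool frame's). Camera axes: x right, y down, z forward; pixel columns grow to the right and rows downward; lengths in m; the calibration is good to about 2 mm. A picture is of the moment at which its call begins: read the wrist's pose just before it. camera_info takes no time and is no camera call.
A pose or a line that the arm cannot do raises arm.MotionError and nothing moves.
- ticket.finish_job(): hands the job in, once; it reports no verdict.
Readings, each from a call of its own:
- arm.read_time(): time.
- arm.read_joint_positions(): joint angles.
- arm.read_dq(): joint speeds.
- arm.read_effort(): joint torques, N m.
- arm.read_tool_pos(): TCP position.
- arm.read_eef_rot(): TCP orientation.
- arm.read_ft_force(): force on the tool from outside, world axes, zero at the start.
- arm.read_wrist_torque(): the same for the moment, N m.
- arm.read_opening(): opening from 0.0 (shut) to 1.0 (fully open).
Only numpy, scipy, OpenCV 4.12 (cv2) and the standard library are available. Lean on these libraries where they do the work, as an engineer would, in place of code of your own. Each camera call takes 0.05 s, during which the arm holds its last target.

TASK

Of the two glass slides standing on edge in the blue rack, take the one with a small notch in a top corner: the notch marks its frosted end, and that end carries the label on one face. Grip it by the frosted end only, never touching its clear coated part with the fingers, and present it over the middle of the flat light pad, about 15 cm up, leaned back about halfway from upright to flat so that the label face looks upward. Finish while still holding it there, motionless; leave the other slide standing in the rack and do not disturb the marker, beaker or viscosity cup.

Things in the scene. Friction and masses are not known exactly. Their poses are not given: they have to be found in the camera images.
- slide_center (a point): Centre of the notched glass slide, 110 long x 8 thick x 55 mm high, 0.07-0.135 kg, standing on its long edge in the rack (centre 35.5 mm above the worktop, top at 63 mm). x: along the length to the frosted end; z: up to the notched edge; y: normal of the face with the label and blue coating. Looking at the label face, notch on top, the notch is at the upper left.
- slide_grip (a point): Middle of the notched slide's frosted end, 34 mm along x from slide_center, half-way up; same axes; 8 mm thick. The opaque white frosted end is 42 mm long (21 mm each way); the rest is clear greenish glass with a 52 mm blue patch. On the label face it has a 24 x 32 mm paper sticker with a red stripe.
- slide_notch (a point): Middle of the notch of the notched slide: a 9 x 9 mm corner cut away at the outer top corner of the frosted end (50.5 mm along x and 23 mm up from slide_center); same axes.
- blank_center (a point): Centre of the other slide: same size, frosted end and material, standing in the rack's other groove the same way round, but with all four corners whole, no label and no coating. Same axes. It stays where it is.
- rack: Blue slide rack, fixed, 124 x 96 mm; origin at the centre of its underside. Two grooves along its x axis at y = -33 and +33 mm, 9.5 mm wide, floor 8 mm above the worktop, walls up to 20 mm above it; low stops at the groove ends. Either groove may hold the notched slide. The rack may be turned to any heading.
- pad_center (a point): Middle of the top of the light pad, a fixed slim aluminium plate with a white panel, 160 x 110 x 8 mm, lying on the worktop; x along its length.
- marker_black: Black marker pen lying on the worktop, 15 x 131 x 13 mm, origin at the centre of its underside. Leave alone.
- beaker: Small glass beaker, 68 mm wide, 72 mm high, origin at the centre of its underside. Leave alone.
- viscosity_cup: White cone-topped viscosity cup, 72 mm wide, 67 mm high, origin at the centre of its underside. Leave alone.

How it is judged:
At the end, for the whole second after the job is handed in: The fingers hold the notched slide still, its centre within 50 mm horizontally of the pad's middle and 0.11 to 0.25 m above the worktop, label normal within 60 degrees of straight up; the other slide still stands in its groove (angle between slide_center's own y axis and vertical below 1.05 rad and horizontal distance between slide_center and pad_center below 0.05 m and height (world z) of slide_center between 0.11 and 0.25 m and contact force between the fingers and slide above 2 N and linear speed of slide below 0.03 m/s and horizontal distance between blank_center and rack below 0.045 m and height (world z) of blank_center below 0.045 m and angle between blank_center's own z axis and vertical below 0.25 rad); the arm keeps its last pose, push and grip.
It fails at once if the fingers touch the clear coated part of the notched slide (contact force between the fingers and slide_clear above 0.3 N).
It fails at once if the other slide is taken out of its place (distance of blank_center from where it was at the start of the episode above 0.02 m).
It fails at once if the marker, beaker or viscosity cup is pushed out of place (distance of any of marker_black, beaker, viscosity_cup from where it was at the start of the episode above 0.03 m).
It also fails if it takes over 32 s, if anything falls off the work surface, if the arm or the gripper's body presses on something with over 40 N, if the wrist force passes 120 N, or if a joint passes its speed limit or range.

## Working session

There is one attempt and no reset: what is moved stays moved. The work goes in short steps, each a Python script; the robot and the scene stay as the last script left them, time stands still between calls to the robot, and variables do not carry over. Pictures are saved under pics/ and viewed, and the job is handed in when it is done.

```bash
ls; mkdir -p pics
python3 - <<'E'
from station import arm, snapshot, camera_info
import cv2
for n in ("scene","side","wrist"):
    cv2.imwrite(f"pics/{n}0.png",snapshot(n)); print(n,camera_info(n))
print(arm.read_time(),arm.read_tool_pos(),arm.read_eef_rot(),arm.read_opening())
E
```

```text
pics
scene {'fx': 563.5611473068954, 'fy': 563.5611473068954, 'cx': 311.1519797765077, 'cy': 239.06424260368476, 'R': array([[ 0.59402503, -0.80438721,  0.00977177],
       [-0.58169134, -0.43789553, -0.6854799 ],
       [ 0.55567028,  0.40150807, -0.72802597]]), 't': array([-0.52563542,  0.26261374,  0.79388869])}
side {'fx': 463.45001515548756, 'fy': 463.45001515548756, 'cx': 319.8671618096911, 'cy': 239.8107680709165, 'R': array([[ 0.98706282, -0.15932798,  0.01793292],
       [-0.08792181, -0.63140694, -0.77045119],
       [ 0.1340774 ,  0.75890702, -0.63724672]]), 't': array([-0.55372654, -0.04445191,  1.01861096])}
wrist {'fx': 336.8656883406166, 'fy': 336.8656883406166, 'cx': 315.70528207564604, 'cy': 242.73657753508246, 'T_tool_cam': array([[ 5.68623796e-04, -3.19376929e-01,  9.47627592e-01,
        -7.12988591e-02],
       [ 9.99999657e-01, -3.88442816e-04, -7.30965709e-04,
         4.06598875e-04],
       [ 6.01552715e-04,  9.47627683e-01,  3.19376599e-01,
        -8.28864565e-02],
       [ 0.00000000e+00,  0.00000000e+00,  0.00000000e+00,
         1.00000000e+00]])}
0.15 [0.17745515 0.6248545  0.30296715] [ 0.09680929  0.70044844 -0.09821881  0.7002521 ] 0.9978237619381889
```

View pics/scene0.png

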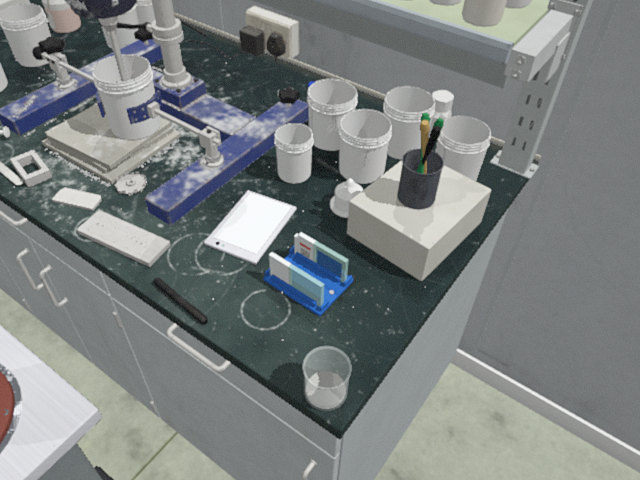

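View pics/side0.png

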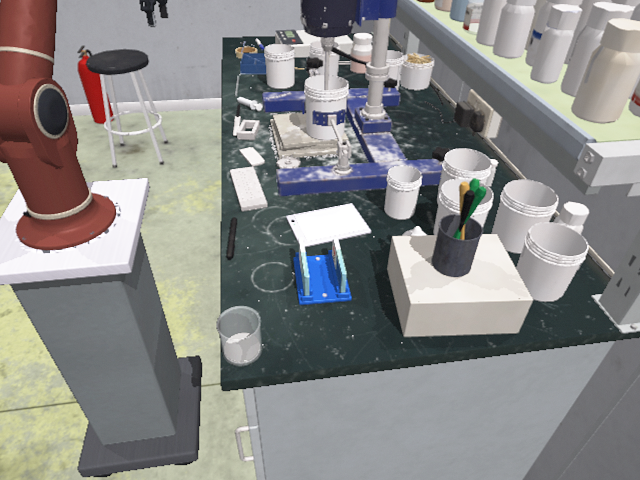

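View pics/wrist0.png

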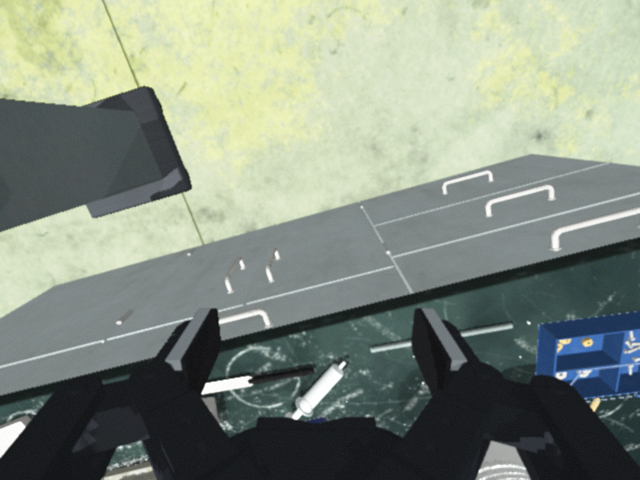

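Run:
```python
import cv2
a=cv2.imread("pics/scene0.png")[170:330,190:370]; cv2.imwrite("pics/sc_crop.png",cv2.resize(a,None,fx=4.4,fy=3.75*1,interpolation=cv2.INTER_CUBIC) if 0 else cv2.resize(a,(720,640)[:2],interpolation=cv2.INTER_CUBIC)[:600])
b=cv2.imread("pics/side0.png")[195:315,270:390]; cv2.imwrite("pics/si_crop.png",cv2.resize(b,(600,600),interpolation=cv2.INTER_CUBIC))
```

```text
(no output)
```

View pics/sc_crop.png

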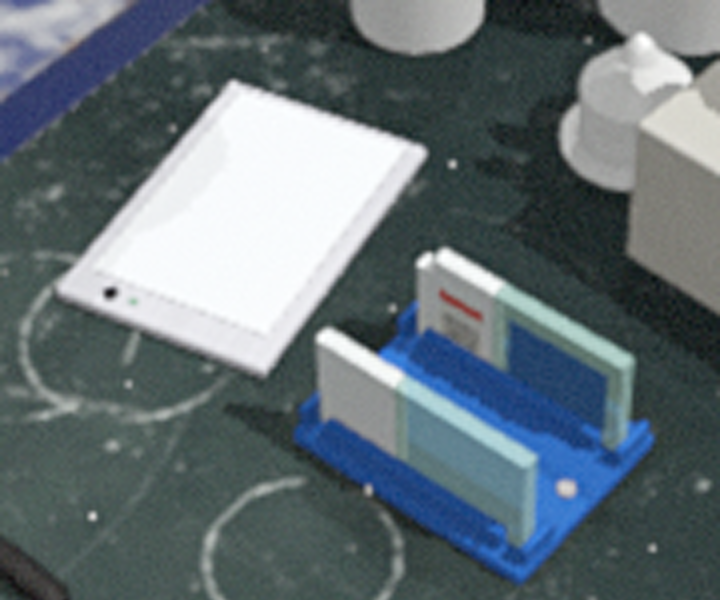

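View pics/si_crop.png

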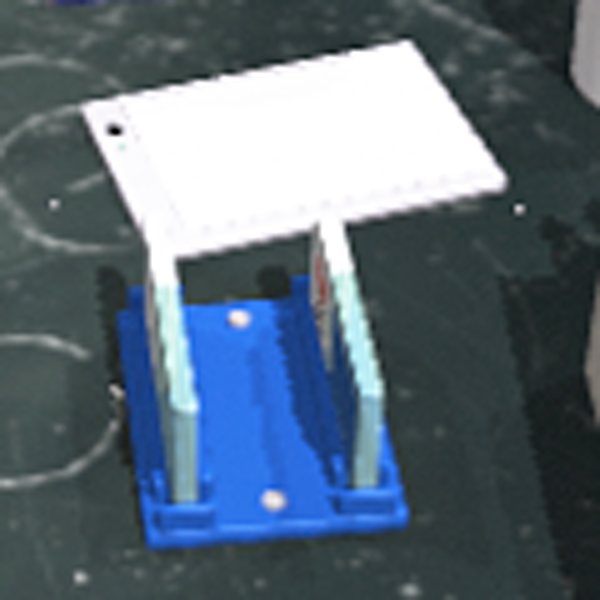

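```bash
cat > h.py <<'E'
import numpy as np, cv2
from station import camera_info, arm
from scipy.spatial.transform import Rotation as Ro
def ray(n,uv,pose=None):
    c=camera_info(n)
    d=np.array([(uv[0]-c['cx'])/c['fx'],(uv[1]-c['cy'])/c['fy'],1])
    if n=='wrist':
        p,q=pose; T=np.array(c['T_tool_cam']); R=Ro.from_quat(q).as_matrix()
        return R@T[:3,3]+p, R@T[:3,:3]@d
    R=np.array(c['R']);t=np.array(c['t'])
    return -R.T@t, R.T@d
def atz(o,d,z): return o+d*(z-o[2])/d[2]
def tri(*rays):
    A=np.zeros((3,3));b=np.zeros(3)
    for o,d in rays:
        d=d/np.linalg.norm(d);P=np.eye(3)-np.outer(d,d);A+=P;b+=P@o
    x=np.linalg.solve(A,b)
    return x,max(np.linalg.norm(np.cross(x-o,d/np.linalg.norm(d))) for o,d in rays)
E
python3 - <<'E'
from h import *
np.set_printoptions(precision=4,suppress=True)
S=lambda u,v:ray('scene',(190+u/4,170+v/4)); D=lambda u,v:ray('side',(270+u/5,195+v/5))
for n,a,b,z in [("clear end top far corner",(633,357),(383,390),.063),("clear end top label corner",(612,367),(358,392),.063),
 ("blank clear top far",(536,460),(198,405),.063),("blank clear top near",(510,475),(172,408),.063),
 ("blank frost top near",(318,338),(148,250),.063),("frost/clear boundary label",(494,298),(330,272),.063),
 ("pad NE?",(235,80),(80,103),.008),("pad",(427,150),(410,40),.008),("pad2",(267,373),(507,183),.008)]:
    print(n,*tri(S(*a),D(*b)),'|',atz(*S(*a),z)[:2],atz(*D(*b),z)[:2])
for p in [(235,80),(427,150),(267,373),(58,292)]: print(atz(*S(*p),.008)[:2])
for p in [(80,103),(410,40),(507,183)]: print(atz(*D(*p),.008)[:2])
E
```

```text
clear end top far corner [ 0.5562 -0.3179  0.0648] 0.0006555564115396798 | [ 0.5583 -0.3166] [ 0.5562 -0.3169]
clear end top label corner [ 0.5488 -0.3128  0.0607] 0.0013140423026985018 | [ 0.5485 -0.3128] [ 0.5473 -0.3166]
blank clear top far [ 0.4906 -0.3157  0.0629] 0.0004992486917982415 | [ 0.49   -0.3161] [ 0.4909 -0.3152]
blank clear top near [ 0.4824 -0.3091  0.0564] 0.00036901521321520823 | [ 0.4777 -0.3123] [ 0.4818 -0.3154]
blank frost top near [ 0.4908 -0.2038  0.0484] 0.007158379889145927 | [ 0.4883 -0.2061] [ 0.4842 -0.2301]
frost/clear boundary label [ 0.5498 -0.2516  0.0632] 0.00047433281043085 | [ 0.5505 -0.2511] [ 0.5495 -0.252 ]
pad NE? [ 0.4795 -0.1856  0.1472] 0.04093355509230996 | [ 0.6336 -0.0302] [ 0.4747 -0.061 ]
pad [ 0.5825 -0.1924  0.1096] 0.013335758687334576 | [ 0.6511 -0.1377] [ 0.6309 -0.033 ]
pad2 [ 0.6407 -0.0526 -0.1176] 0.05989272818238099 | [ 0.4952 -0.1682] [ 0.6496 -0.1428]
[ 0.6336 -0.0302]
[ 0.6511 -0.1377]
[ 0.4952 -0.1682]
[ 0.4753 -0.0606]
[ 0.4747 -0.061 ]
[ 0.6309 -0.033 ]
[ 0.6496 -0.1428]
```

Run:
```python
from h import *
np.set_printoptions(precision=3,suppress=True)
for p in [(160,215),(130,130),(210,160),(170,100),(325,395),(180,300),(345,212),(45,140),(110,70),(425,275),(350,230)]: print(p,atz(*ray('scene',p),0)[:2])
for p in [(325,135),(370,120),(330,30),(340,190),(240,350),(280,185)]: print('side',p,atz(*ray('side',p),0)[:2])
def quat(a,yj):
    a=a/np.linalg.norm(a); return Ro.from_matrix(np.column_stack([a,yj,np.cross(a,yj)])).as_quat()
x=np.array([.035,.999,0]);y=np.array([-.999,.035,0])
for s in (1,-1):
    q=quat(np.array([0,0,-1.]),s*y)
    for z in (.045,.15,.25): print('grasp',s,z,arm.ik([.555,-.2275,z+.054],q))
    # grasp: slide in tool frame
    for tilt in (45,40,50):
      for hd in range(0,360,30):
        t=np.radians(tilt); h=np.array([np.cos(np.radians(hd)),np.sin(np.radians(hd)),0])
        Y=h*np.sin(t)+np.array([0,0,np.cos(t)]); Z=-h*np.cos(t)+np.array([0,0,np.sin(t)]); X=np.cross(Y,Z)
        g=np.array([.563,-.101,.158])+X*.034+Z*.0095
        a=-Z; tcp=g-a*.054
        j=arm.ik(tcp,quat(a,s*Y))
        if j is not None: print(s,tilt,hd,tcp,np.array(j))
```

```text
(160, 215) [0.482 0.065]
(130, 130) [0.632 0.323]
(210, 160) [0.663 0.105]
(170, 100) [0.772 0.34 ]
(325, 395) [ 0.364 -0.41 ]
(180, 300) [ 0.36  -0.113]
(345, 212) [ 0.704 -0.215]
(45, 140) [0.494 0.444]
(110, 70) [0.776 0.563]
(425, 275) [ 0.657 -0.417]
(350, 230) [ 0.669 -0.25 ]
side (325, 135) [0.629 0.326]
side (370, 120) [0.784 0.407]
side (330, 30) [0.83  1.369]
side (340, 190) [0.616 0.036]
side (240, 350) [ 0.363 -0.407]
side (280, 185) [0.474 0.077]
grasp 1 0.045 [-0.225  1.115  1.13   1.776 -1.161  1.087 -1.832]
grasp 1 0.15 [-0.234  0.925  1.132  1.71  -0.921  1.138 -1.998]
grasp 1 0.25 [-0.241  0.776  1.134  1.596 -0.732  1.251 -2.151]
1 45 0 [ 0.518 -0.135  0.203] [ 1.024  0.825 -1.145  2.324  2.345  0.682 -1.882]
1 45 30 [ 0.541 -0.153  0.203] [ 1.169  0.898 -1.134  2.104  1.529  0.156 -0.499]
1 45 60 [ 0.57  -0.157  0.203] [ 1.176  1.111 -1.303  1.8    0.484  0.643  0.985]
1 45 90 [ 0.597 -0.146  0.203] [ 0.713  0.879 -0.494  1.501 -0.398  1.142  2.124]
1 45 120 [ 0.615 -0.123  0.203] [ 0.558  0.978 -0.486  1.243 -0.184  1.519  2.313]
1 45 150 [ 0.619 -0.094  0.203] [
[... 4867 characters left out ...]
 1.539 -0.92   1.423 -0.575]
-1 50 120 [ 0.613 -0.119  0.207] [ 0.101  0.932  0.455  1.307 -0.698  1.651 -0.349]
-1 50 150 [ 0.615 -0.092  0.207] [-0.011  0.983  0.463  1.183 -0.466  1.768 -0.039]
-1 50 180 [ 0.604 -0.067  0.207] [-0.142  0.97   0.451  1.211 -0.204  1.716  0.304]
-1 50 210 [ 0.581 -0.051  0.207] [-0.267  0.894  0.404  1.379  0.068  1.504  0.589]
-1 50 240 [ 0.554 -0.049  0.207] [-0.353  0.78   0.329  1.634  0.361  1.197  0.772]
-1 50 270 [ 0.529 -0.06   0.207] [-0.408  0.664  0.308  1.919  0.704  0.836  0.871]
-1 50 300 [ 0.513 -0.083  0.207] [-0.426  0.58   0.393  2.178  1.311  0.438  0.75 ]
-1 50 330 [ 0.511 -0.11   0.207] [ 0.145  0.503 -0.152  2.316  2.24   0.492  0.479]
```

```bash
cat >> h.py <<'E'
def quat(a,yj):
    a=np.array(a,float);a/=np.linalg.norm(a);yj=np.array(yj,float);yj-=a*(a@yj);yj/=np.linalg.norm(yj)
    return Ro.from_matrix(np.column_stack([a,yj,np.cross(a,yj)])).as_quat()
E
python3 - <<'E'
from h import *
from station import snapshot
np.set_printoptions(precision=4,suppress=True)
arm.line_to([.122,.428,.33],velocity=.25); print(arm.read_time())
j=np.array(arm.read_joint_positions()); j[0]=.3; arm.move_j(list(j)); print(arm.read_time(),arm.read_tool_pos())
q=quat([0,0,-1],[.999,-.035,0])
arm.movep([.555,-.2275,.26],q)
for i,dy in enumerate((0,-.05)):
    if i: arm.line_to([.575,-.2275+dy,.26])
    p,qq=arm.read_tool_pos(),arm.read_eef_rot(); im=snapshot("wrist")
    np.savez(f"w{i}.npz",p=p,q=qq); cv2.imwrite(f"pics/w{i}.png",im)
    print(arm.read_time(),p,qq)
E
```

```text
1.125
3.4333 [ 0.4226 -0.1436  0.3301]
4.2083 [ 0.5546 -0.2263  0.2601] [-0.5086 -0.4918  0.5086 -0.4907]
4.7667 [ 0.5746 -0.2764  0.2607] [ 0.5089  0.4915 -0.5083  0.491 ]
```

View pics/w0.png

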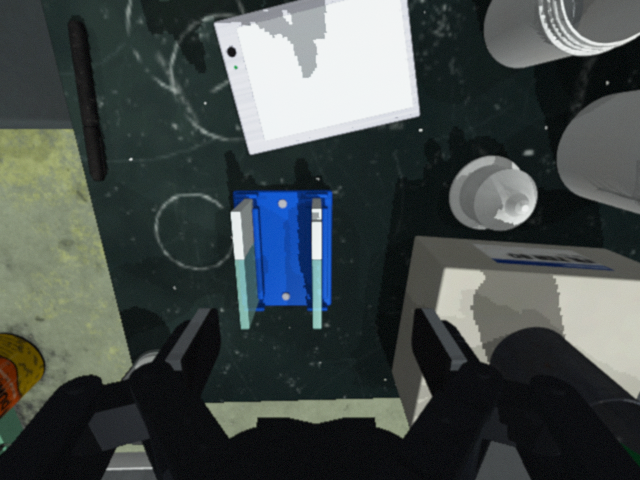

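View pics/w1.png

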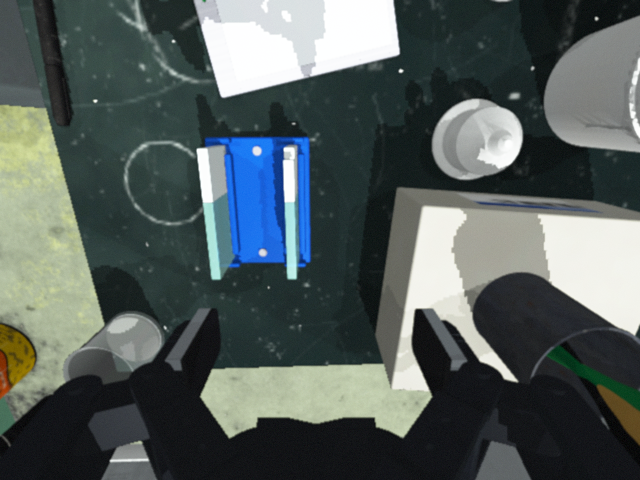

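Run:
```python
import cv2
a=cv2.imread("pics/w0.png")[180:340,220:340]; b=cv2.imread("pics/w1.png")[130:290,190:310]
a,b=[cv2.resize(i,(390,520),interpolation=cv2.INTER_CUBIC) for i in (a,b)]
cv2.imwrite("pics/wc.png",cv2.hconcat([a,b]))
```

```text
(no output)
```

View pics/wc.png

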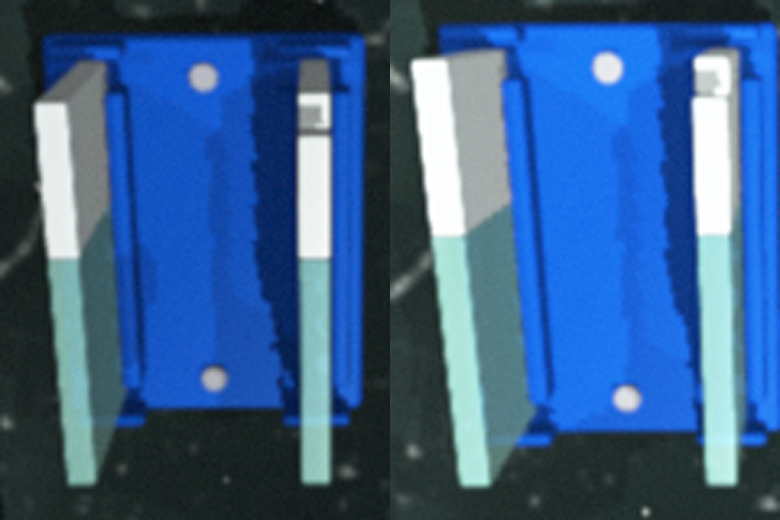

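Run:
```python
from h import *
np.set_printoptions(precision=4,suppress=True)
P=[np.load(f"w{i}.npz") for i in (0,1)]; P=[(d['p'],d['q']) for d in P]
W0=lambda u,v:ray('wrist',(220+u/3.25,180+v/3.25),P[0]); W1=lambda u,v:ray('wrist',(190+u/3.25,130+v/3.25),P[1])
for n,a,b in [("bound",(314,258),(324,235)),("clear end",(316,484),(332,486)),("notch in",(314,132),(321,96)),("blank bound",(63,258),(448-390,236)),("blank end",(82,485),(475-390,487))]:
    print(n,*tri(W0(*a),W1(*b)),atz(*W0(*a),.063)[:2],atz(*W1(*b),.063)[:2])
# box height: top left corner near
print(tri(ray('scene',(347,235)),ray('side',(400,330))))
for w,uv in ((0,(415,237)),(1,(400,188))): print('box',atz(*ray('wrist',uv,P[w]),.1))
```

```text
bound [ 0.5537 -0.2491  0.0627] 8.388551621856646e-05 [ 0.5537 -0.249 ] [ 0.5539 -0.249 ]
clear end [ 0.5519 -0.3172  0.0636] 3.0929465095729055e-05 [ 0.5519 -0.3176] [ 0.5519 -0.3175]
notch in [ 0.5549 -0.2155  0.0602] 5.727698431040002e-05 [ 0.5548 -0.2148] [ 0.5552 -0.2152]
blank bound [ 0.4874 -0.247   0.0623] 6.720305723886301e-05 [ 0.4876 -0.2467] [ 0.4875 -0.2469]
blank end [ 0.486  -0.3147  0.0647] 4.4403262959369647e-05 [ 0.4856 -0.3157] [ 0.4854 -0.3154]
(array([ 0.7198, -0.2365, -0.1382]), np.float64(0.05285265901477679))
box [ 0.6256 -0.2196  0.1   ]
box [ 0.6336 -0.2341  0.1   ]
```

```bash
python3 - <<'E'
from h import *
from station import snapshot
np.set_printoptions(precision=4,suppress=True)
q=quat([0,0,-1],[.99962,-.0275,0])
g=np.array([.5544,-.2268,.046])
arm.move_gripper(.5); print(arm.read_time())
arm.movep(list(g+[0,0,.054+.07]),q)
print(arm.read_tool_pos(),g)
arm.line_to(list(g+[0,0,.054]),velocity=.1)
print(arm.read_time(),arm.read_tool_pos(),arm.read_ft_force())
cv2.imwrite("pics/pre_side.png",snapshot("side"));cv2.imwrite("pics/pre_w.png",snapshot("wrist"));cv2.imwrite("pics/pre_sc.png",snapshot("scene"))
E
python3 - <<'E'
import cv2
a=cv2.imread("pics/pre_sc.png")[190:340,230:380];b=cv2.imread("pics/pre_side.png")[180:330,260:410]
cv2.imwrite("pics/pre.png",cv2.hconcat([cv2.resize(i,(400,400),interpolation=cv2.INTER_CUBIC) for i in (a,b)]))
E
```

```text
5.2583
[ 0.555  -0.2273  0.1702] [ 0.5544 -0.2268  0.046 ]
6.6083 [ 0.5549 -0.2271  0.1006] [-0.5985  0.2562  0.374 ]
```

View pics/pre.png

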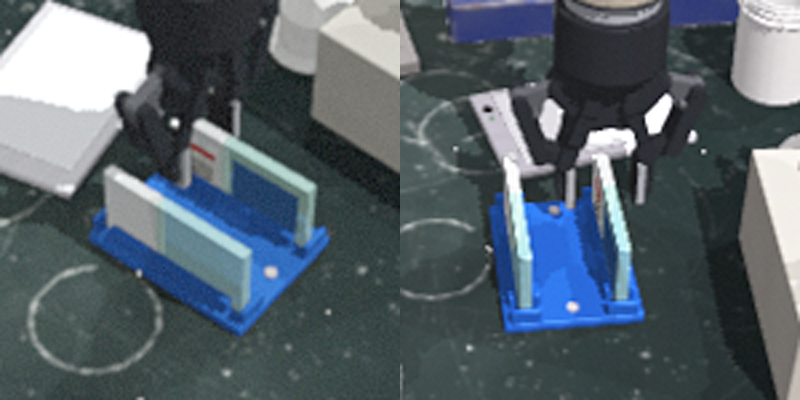

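View pics/pre_w.png

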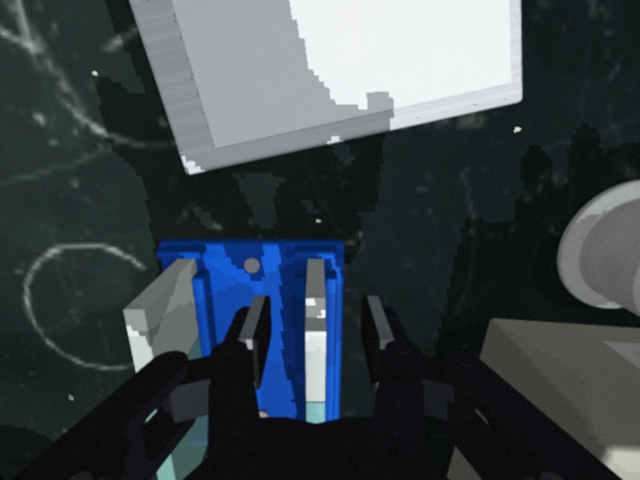

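Run:
```python
from h import *
from station import snapshot
np.set_printoptions(precision=4,suppress=True)
arm.move_gripper(0.0,60)
print(arm.read_time(),arm.read_opening(),arm.read_ft_force(),arm.read_wrist_torque())
cv2.imwrite("pics/gr_w.png",snapshot("wrist"));cv2.imwrite("pics/gr_sc.png",snapshot("scene"))
p=np.array(arm.read_tool_pos())
arm.line_to(list(p+[0,0,.1]),velocity=.1)
print(arm.read_time(),arm.read_opening(),arm.read_tool_pos(),arm.read_ft_force(),arm.read_wrist_torque())
cv2.imwrite("pics/up_w.png",snapshot("wrist"));cv2.imwrite("pics/up_sc.png",snapshot("scene"))
a=cv2.imread("pics/gr_sc.png")[190:340,230:380];b=cv2.imread("pics/up_sc.png")[150:300,230:380]
cv2.imwrite("pics/up.png",cv2.hconcat([cv2.resize(i,(400,400),interpolation=cv2.INTER_CUBIC) for i in (a,b)]))
```

```text
7.1667 0.08707973574344552 [-0.2948  1.1099  2.1733] [ 0.0568  0.0522 -0.0554]
8.4167 0.08143455979087977 [ 0.5542 -0.2266  0.1996] [ 0.2642 -0.2331 -1.6337] [ 0.0284 -0.0091  0.0459]
```

View pics/up.png

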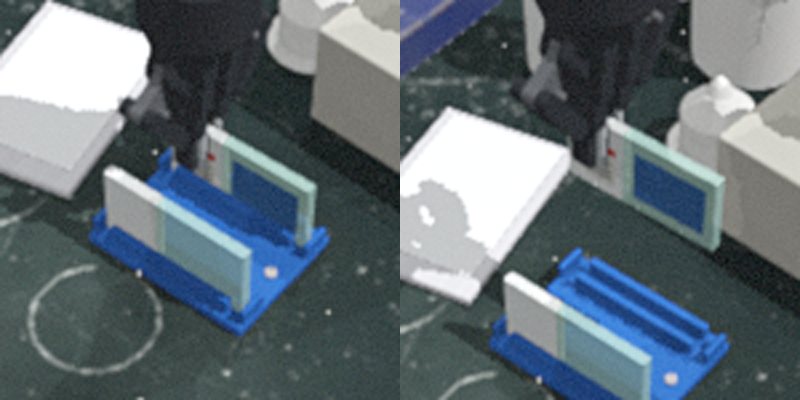

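View pics/up_w.png

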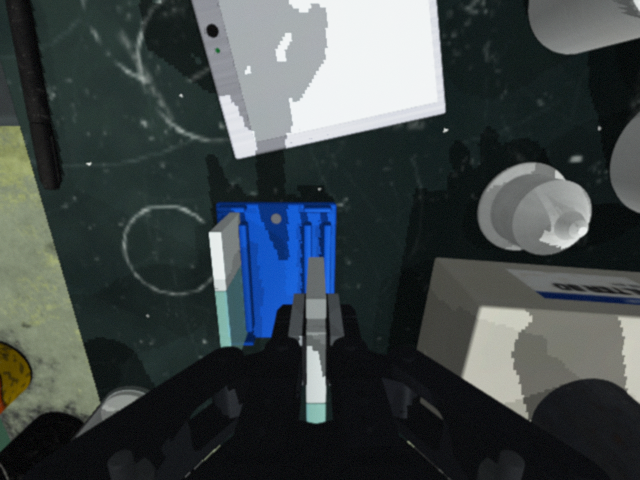

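```bash
cat > present.py <<'E'
from h import *
from station import snapshot
np.set_printoptions(precision=4,suppress=True)
hd=np.radians(205);t=np.radians(45);h=np.array([np.cos(hd),np.sin(hd),0]);k=np.array([0,0,1.])
Y=h*np.sin(t)+k*np.cos(t);Z=-h*np.cos(t)+k*np.sin(t);X=np.cross(Y,Z)
C=np.array([.563,-.101,.160])
tcp=C+.0357*X+.0645*Z;q=quat(-Z,-Y)
E
python3 - <<'E'
from present import *
p=np.array(arm.read_tool_pos())
arm.line_to(list(p+[0,0,.06]),velocity=.12)
print(tcp,arm.ik(list(tcp),q),arm.read_joint_positions())
arm.movep(list(tcp+[0,0,.05]),q)
print(arm.read_time(),arm.read_opening(),arm.read_ft_force())
arm.line_to(list(tcp),velocity=.06); arm.pause(.5)
print(arm.read_time(),arm.read_tool_pos(),tcp,arm.read_eef_rot(),q,arm.read_dq(),arm.read_opening(),arm.read_ft_force())
for n in("scene","side","wrist"): cv2.imwrite(f"pics/f_{n}.png",snapshot(n))
a=cv2.imread("pics/f_scene.png")[110:310,180:380];b=cv2.imread("pics/f_side.png")[120:320,250:450]
cv2.imwrite("pics/f.png",cv2.hconcat([cv2.resize(i,(400,400),interpolation=cv2.INTER_CUBIC) for i in (a,b)]))
E
```

```text
[ 0.5892 -0.0494  0.2056] [-0.0349  0.9196 -0.046   1.2787  0.29    1.6952  0.2814] [ 0.3851  0.5793 -0.0538  1.6366  0.0368  0.928   0.2904]
9.9833 0.08553415312790034 [ 0.6147 -0.66   -0.4601]
11.4667 [ 0.5893 -0.0494  0.2057] [ 0.5892 -0.0494  0.2056] [ 0.1228  0.6963 -0.5792  0.4056] [ 0.1228  0.6964 -0.5792  0.4056] [ 0.0011 -0.0009  0.0007 -0.0006 -0.0014 -0.0018 -0.0008] 0.0816460784864586 [-0.418   0.7488 -1.4684]
```

View pics/f.png

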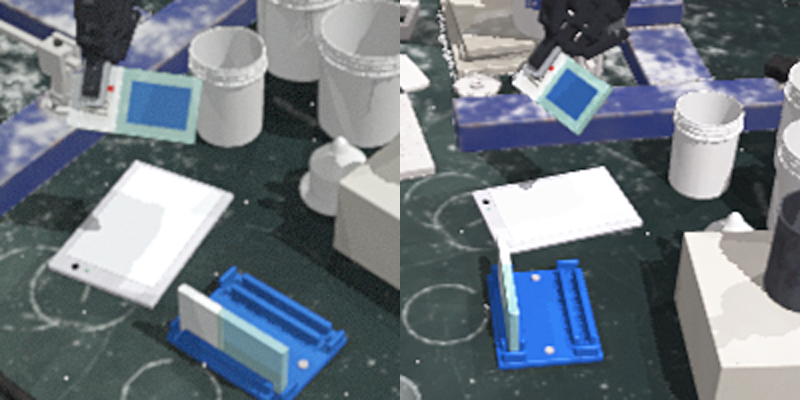

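View pics/f_scene.png

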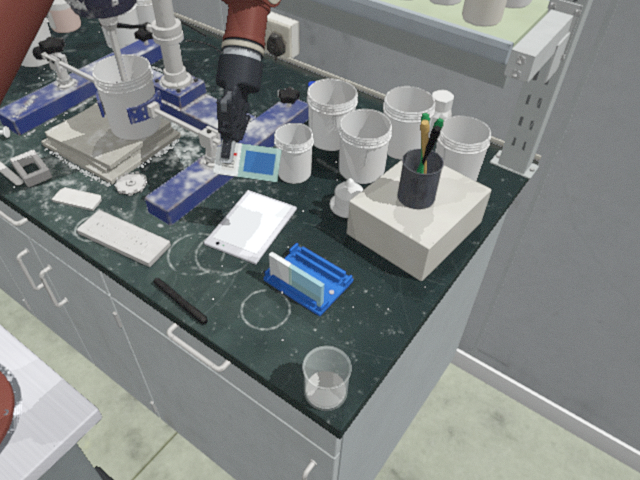

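View pics/f_wrist.png

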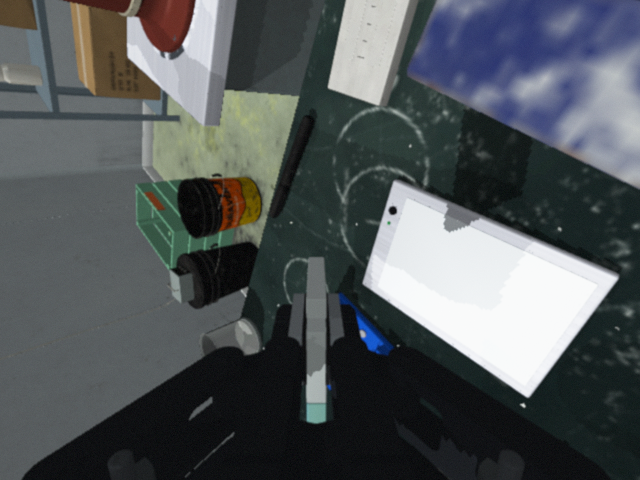

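Run:
```python
from present import *
p,r=tri(ray('scene',(180+157/2,110+104/2)),ray('side',(250+180/2,120+92/2)))
print(p,r,'expected',C-.021*X, 'est centre',p+.021*X)
c,r2=tri(ray('scene',(180+202/2,110+74/2)),ray('side',(250+211/2,120+89/2)));d,r3=tri(ray('scene',(180+195/2,110+143/2)),ray('side',(250+173/2,120+135/2)))
e=(c-d)/np.linalg.norm(c-d);print(c,r2,d,r3,'z axis meas',e,'cmd',Z,np.linalg.norm(c-d),'centre',(c+d)/2+.055*X)
print(arm.read_time())
```

```text
[ 0.5797 -0.1123  0.1555] 0.0010333453657950925 expected [ 0.5719 -0.12    0.16  ] est centre [ 0.5708 -0.0933  0.1555]
[ 0.6051 -0.1416  0.179 ] 0.0038772354069593765 [ 0.5649 -0.165   0.1447] 0.002714302953543908 z axis meas [0.6951 0.405  0.594 ] cmd [0.6409 0.2988 0.7071] 0.05785969856139279 centre [ 0.5618 -0.1035  0.1619]
11.6167
```

Run:
```python
from station import arm,ticket
print(arm.read_dq(),arm.read_opening(),arm.read_time())
ticket.finish_job()
```

```text
[-0.00011644  0.0011722   0.00099881  0.00031288 -0.00192713  0.00061569
  0.00016689] 0.08281477282864438 11.6167
the job is handed in; nothing more can be done
```

I gripped the notched slide from above by its frosted end with 60 N, about 11 mm clear of the glass. I lifted it out and presented it over the light pad with the label face up. I handed the job in at 11.6 s with the slide still held.

**Position:** From the camera pictures, the slide's centre is within about 11 mm of the pad's middle and about 0.16 m above the worktop.

**Tilt:** I commanded the label normal at 45° from straight up. The slide's corners, which I could only read roughly in the pictures, gave about 36°. The two don't agree exactly, but both are well inside the 60° limit.

**Hold and surroundings:**
- The arm was at rest, with joint speeds below 0.002 rad/s.
- The gripper opening stayed steady at about 8 % (roughly 7 mm for an 8 mm slide), so there was no sign of slip.
- In the last pictures the other slide still stood in its groove, and the marker, beaker and cup looked unmoved. I judged those by eye and did not measure them.

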